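# Right the toppled reagent bottle in its tray

### The arm

A 7-joint arm with a two-finger parallel gripper is mounted at the origin on the work surface. World frame = base frame: x ahead of the robot, y to its left, z up, the work surface at z = 0. Lengths are in m, angles in rad, forces in N, time in s.
With the tool pointing down it reaches from about 0.425 to 0.8 m from the base axis. Payload 8.3 kg.
Tool frame: the origin (TCP) lies at the very end of the fingers, on their centre line; the grasp point (between the pads) lies r.pinch_z behind it (r.pinch_z is the distance from the TCP to the grasp point, in m); z points along the fingers, y is the line along which they close (so a half turn about z gives the same grasp; the last joint's range is limited). The gripper opens to 85 mm and grips with 20 to 120 N. Pads are 22 mm wide; open, the fingers measure 114 mm over their backs; the gripper's body (76 mm by 85 mm) begins 54 mm behind the grasp point. The pads swing forward as they close: fully open they stand 13 mm farther back than shut.
Start: joints at [-1.368, 0.383, 0.016, 1.37, -0.006, 1.388, -0.046], TCP at [0.164, 0.603, 0.231] pointing down, gripper open.
Joint ranges: [-2.95, 2.95], [-0.25, 2.06], [-1.52, 1.56], [0.18, 2.33], [-1.44, 4.58], [0.02, 2.06], [-3.01, 3.01]. Speed limits (rad/s): [2.39, 2.39, 3.01, 3.01, 3.14, 3.14, 3.14].

### API

Orientations are given as a rotation vector (axis times angle).
In Python, from cell import r gives the robot as it stands.
- The arm moves only by the tool arm_command, never from a script. Its argument "deltas" is a list of rows, each an object with "claw": the closure in counts, from 0 (fully open) to 255 (shut); "offset": the shift along the tool's x, y, z in cm, a list of three; "turn": the turn about the tool's z in rad. A call has 1 to 12 rows; each row shifts and turns the commanded pose from where the row before left it, along the tool's axes as they then stand; what a row does not reach is not made up. A row lasts 1/8 s, in which the tool goes at most 62.5 mm and 10.7 degrees, less where a joint would pass 70% of its speed; a pose out of reach is approached as far as the arm can. A call with a gripper value outside its range is refused whole. The fingers move at their own pace and stop on an object; "force" is the grip in N (left out, the last holds). Time passes only in rows, so rows that do not move let the fingers close. It gives the time, the measured TCP pose, the force, the opening and the grip force at its end, in the units of the state.
- r.read_state(): the state, without advancing time (a new reading comes with each control period).
- r.grab_frame(name): name is "side" or "top"; returns a dict with "img" (400x640x3 uint8, red, green, blue), "range_z" (400x640 float32, m along the optical axis (not along the pixel's ray), 0 where there is no reading), "vfov" (degrees; the focal length in pixels is half the picture's height over the tangent of half this angle, whatever the lens; pixels are square), "cx", "cy" (the principal point, pixels), "origin" and "orientation" of the camera in the world. Camera axes: x right, y down, z forward; pixel columns grow to the right and rows downward; lengths in m; the calibration is good to about 2 mm. A picture is of the moment at which its call begins.
- r.finish_job(): hands the job in; it is judged then, once.
The state is a dict: "time": time; "joint_pos": joint angles; "dq": joint speeds; "joint_torque": joint torques, N m; "position": TCP position; "orientation": TCP orientation; "wrist_force": force on the tool from outside, world axes, zero at the start; "wrist_torque": the same for the moment, N m; "opening": opening from 0.0 (shut) to 1.0 (fully open); "grasp_force": force on a finger pad.
Only numpy, scipy, OpenCV 4.12 (cv2) and the standard library are available. Lean on these libraries where they do the work, as an engineer would, in place of code of your own. Each camera call takes 0.05 s, during which the arm holds its last target. There are 200 camera calls.

### The job

One amber reagent bottle has toppled over in the long steel tray on the lab bench. Stand it upright again on the floor of the tray, between its two standing neighbours, and let go of it; leave the neighbours standing where they are.

Things in the scene. Friction and masses are not known exactly. Their poses are not given: they have to be found in the camera images.
- bottle: toppled amber bottle, round white cap, 0.1-0.2 kg. Body 44 x 44 mm, 78 mm tall, flat sides; cap 30 mm wide; 108 mm tall overall. Origin: centre of its underside; z axis from base to cap, x and y square to the sides. Starts lying on a flat side on the tray floor (origin 22 mm above it), cap within 6 degrees of the tray's +x axis. Centre of mass about 45 mm from the base
- tray: fixed stainless steel tray, a straight lane 520 mm long (its x axis) and 78 mm wide (its y axis) over all. Origin: centre of its underside, on the bench; z up. Its floor is 6 mm above the bench; a lip 6 mm thick runs round the edge and stands 6 mm above the floor, so the lane inside is 508 x 66 mm
- square_neighbour: upright bottle of the same shape and size as the toppled one, standing in the tray near one end (either end), about 208 mm from the tray's centre. Origin: centre of its underside, z up
- jar_neighbour: squat round amber jar with a white lid, 54 mm in diameter, 62 mm tall, standing in the tray near the other end, about 208 mm from the tray's centre. Origin: centre of its underside, z up
Not all that is in view belongs to the job. Leave any green look-alike of the jar_neighbour alone.

How it is judged:
At the end, for the whole second after the job is handed in: The toppled bottle stands cap up (within 10 degrees) on the tray floor, within 15 mm of the lane's centre line and 165 mm of the tray's middle along it, at rest and released; both neighbours are upright (10 degrees) and within 20 mm of where they were (angle between each of bottle, square_neighbour, jar_neighbour's own z axis and vertical below 0.17 rad and z of bottle in the frame of tray between 0 and 0.011 m and y of bottle in the frame of tray between -0.015 and 0.015 m and x of bottle in the frame of tray between -0.165 and 0.165 m and linear speed of bottle below 0.02 m/s and distance of each of square_neighbour, jar_neighbour from where it was at the start of the episode below 0.02 m); the robot touches nothing.
It fails at once if a neighbour is knocked over (angle between any of square_neighbour, jar_neighbour's own z axis and vertical above 0.5 rad).
It also fails if it takes over 42 s, if anything falls off the work surface, if the arm or the gripper's body presses on something with over 40 N, if the wrist force passes 120 N, or if a joint passes its speed limit or range.

## Working session

There is one attempt and no reset: what is moved stays moved. The work goes in short steps, Python scripts to look and compute and a tool call to move; the robot and the scene stay as the last step left them, time stands still between calls to the robot, and variables do not carry over. Pictures are saved under pics/ and viewed, at most 10 in all, crops included, and the job is handed in when it is done.

Besides the shell and the picture viewer there is one more tool, called after "Call:" as a command line: name --argument value ..., lists and objects as JSON in quotes. arm_command: Moves the arm, as the interface text tells. Its arguments: {"type":"object","properties":{"deltas":{"type":"array"},"force":{"type":"number"}},"required":["deltas"]}

```bash
mkdir -p pics; ls; cat > h.py <<'E'
import numpy as np,cv2
from scipy.spatial.transform import Rotation as R
from cell import r
def snap(n,fn):
    f=r.grab_frame(n); cv2.imwrite('pics/'+fn+'.png',f['img'][...,::-1]); np.savez('/tmp/'+fn+'.npz',**f); return f
def world(f,u,v,z=None):
    fl=200/np.tan(np.radians(float(f['vfov']))/2)
    o=np.array(f['orientation']);M=R.from_rotvec(o).as_matrix() if o.size==3 else o.reshape(3,3)
    d=M@np.array([(u-f['cx'])/fl,(v-f['cy'])/fl,1]);c=np.array(f['origin'])
    s=float(f['range_z'][int(round(v)),int(round(u))]) if z is None else (z-c[2])/d[2]
    return c+s*d
E
python3 - <<'E'
from h import *
for n in('top','side'):
    f=snap(n,n+'1'); print(n,f['origin'],f['orientation'],f['vfov'],f['cx'],f['cy'])
print(r.read_state(),r.pinch_z)
E
```

```text
pics
top [0.42672691 0.03755666 1.10674181] [-2.11113788  2.14782371 -0.15168355] 43.17906002473458 323.07373323571295 208.45336550103983
side [0.54393896 0.6795328  0.79268034] [-0.16515637  2.9099088  -1.07577411] 45.891551083689635 316.6609638221384 196.05861844917547
{'time': 0.1, 'joint_pos': array([-1.36789855,  0.38415507,  0.01635394,  1.37105849, -0.00629544,
        1.38818738, -0.04646447]), 'dq': array([-0.00016839, -0.00034634, -0.00032593, -0.00286881,  0.00044858,
        0.00070783, -0.00065326]), 'joint_torque': array([ 1.77458031e-03, -6.29128790e+01,  8.46781600e-01, -3.72759068e+01,
        1.67650759e-02,  1.05022758e-02,  5.86365729e-06]), 'position': array([0.16400834, 0.60262657, 0.2303738 ]), 'orientation': array([-4.16072357e-01, -3.11370400e+00,  2.74336655e-03]), 'wrist_force': array([0.58630747, 1.10071095, 0.35733302]), 'wrist_torque': array([ 0.01114847, -0.0291307 , -0.01820253]), 'grasp_force': 0.0, 'opening': 1.0012841763703442} 0.0187
```

View pics/top1.png

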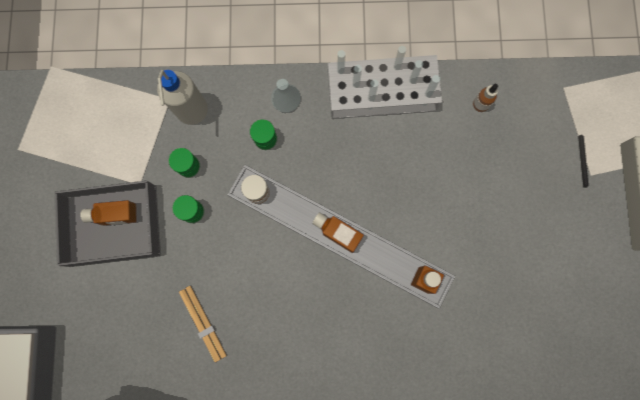

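View pics/side1.png

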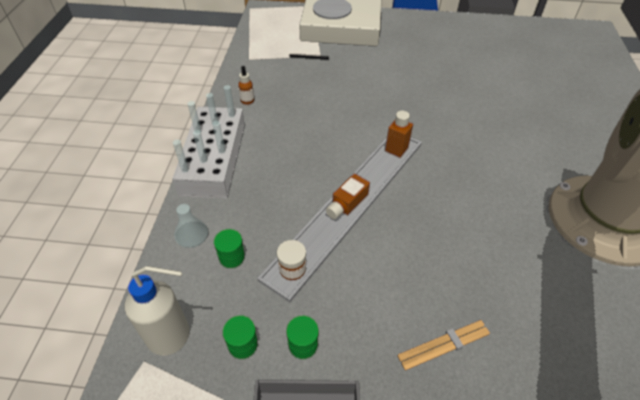

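Top view: the toppled bottle runs from cap end (317,220) to base (360,243). The jar is at (254,188), the square neighbour's cap at (433,280), and the tray corners near (243,167) and (440,305).

```bash
cat > m.py <<'E'
from h import *
f=dict(np.load('/tmp/top1.npz'))
P=lambda u,v,z:world(f,u,v,z)
img=f['img'].astype(int)
# points in lane region near bottle
pts=[];col=[]
for v in range(195,262):
    for u in range(295,380):
        p=world(f,u,v)
        if .018<p[2]<.08: pts.append(p);col.append(img[v,u])
pts=np.array(pts);col=np.array(col)
amber=(col[:,0]-col[:,2]>50)
hi=pts[pts[:,2]>.035]
c=hi[:,:2].mean(0);w,V=np.linalg.eigh(np.cov((hi[:,:2]-c).T));a=V[:,1]
cap=P(320,221,.03)
if (cap[:2]-c)@a<0:a=-a
s=(pts[:,:2]-c)@a;t=(pts[:,:2]-c)@np.array([-a[1],a[0]])
print('ctr',c,'axis',a,np.degrees(np.arctan2(a[1],a[0])),'n',len(pts),len(hi),'zmax',np.percentile(pts[:,2],[5,50,95]))
for lo in range(-70,80,6):
    m=(s*1000>=lo)&(s*1000<lo+6)
    if m.any(): print(lo,m.sum(),'z %.3f'%np.percentile(pts[m,2],90),'t %.1f %.1f'%tuple(1000*np.percentile(t[m],[3,97])),'amber %.2f'%amber[m].mean())
j=P(254,188,.068);q=P(433,280,.114);print('jar',j,'sq',q,np.degrees(np.arctan2(*(j-q)[1::-1])), 'mid',(j+q)/2, np.linalg.norm(j-q))
E
python3 m.py
python3 -c "
import cv2;i=cv2.imread('pics/top1.png')[190:265,290:390];cv2.imwrite('pics/crop1.png',cv2.resize(i,None,fx=8,fy=8,interpolation=cv2.INTER_CUBIC))"
```

```text
ctr [0.54860157 0.02274279] axis [0.54677375 0.8372804 ] 56.854040876435015 n 998 958 zmax [0.03637831 0.05051829 0.05417526]
-70 1 z 0.019 t -37.7 -37.7 amber 0.00
-52 27 z 0.053 t -19.2 19.5 amber 0.41
-46 64 z 0.053 t -21.4 21.0 amber 0.92
-40 61 z 0.053 t -20.4 20.8 amber 0.95
-34 65 z 0.053 t -21.1 21.1 amber 0.75
-28 63 z 0.054 t -21.1 20.5 amber 0.19
-22 63 z 0.053 t -21.2 21.1 amber 0.21
-16 63 z 0.053 t -21.1 20.8 amber 0.21
-10 60 z 0.054 t -21.1 21.0 amber 0.20
-4 63 z 0.054 t -20.5 21.1 amber 0.19
2 63 z 0.054 t -20.5 21.2 amber 0.43
8 64 z 0.053 t -21.1 20.9 amber 0.95
14 59 z 0.054 t -20.0 21.1 amber 0.95
20 59 z 0.054 t -20.7 21.0 amber 0.97
26 49 z 0.053 t -19.6 20.0 amber 0.96
32 38 z 0.046 t -12.8 14.9 amber 0.82
38 39 z 0.044 t -13.9 13.1 amber 0.00
44 40 z 0.046 t -13.8 13.7 amber 0.00
50 37 z 0.046 t -13.3 13.3 amber 0.00
56 19 z 0.044 t -11.2 12.1 amber 0.00
jar [0.64111585 0.19961478 0.068     ] sq [ 0.44299788 -0.15643476  0.114     ] 60.906961859508144 mid [0.54205686 0.02159001 0.091     ] 0.41004634576400184
```

View pics/crop1.png

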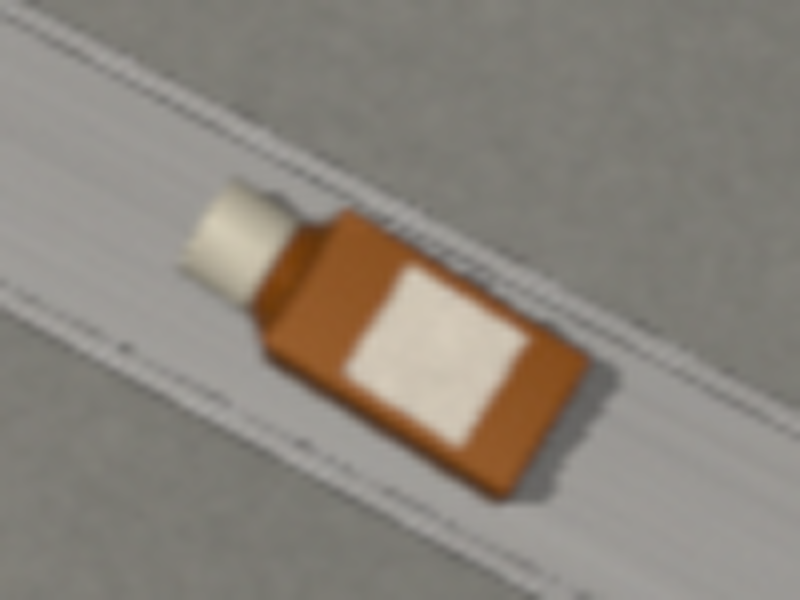

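The bottle lies at yaw 56.9°, with the base end at s=-50 mm and the cap tip at +58 mm. I'll grip the cap near its end and swing it in an arc about the base edge. First move: approach above the cap.

Call:
arm_command --deltas '[{"claw": 0, "offset": [-4.48, -3.45, 0], "turn": 0}, {"claw": 0, "offset": [-4.48, -3.45, 0], "turn": 0}, {"claw": 0, "offset": [-4.48, -3.45, 0], "turn": 0}, {"claw": 0, "offset": [-4.48, -3.45, 0], "turn": 0}, {"claw": 0, "offset": [-4.48, -3.45, 0], "turn": 0}, {"claw": 0, "offset": [-4.48, -3.45, 0], "turn": 0}, {"claw": 0, "offset": [-4.48, -3.45, 0], "turn": 0}, {"claw": 0, "offset": [-4.48, -3.45, 0], "turn": 0}, {"claw": 0, "offset": [-4.48, -3.45, 0], "turn": 0}, {"claw": 0, "offset": [-4.48, -3.45, 0], "turn": 0}, {"claw": 0, "offset": [-4.48, -3.45, 0], "turn": 0}, {"claw": 0, "offset": [-4.48, -3.45, 0], "turn": 0}]' --force 20

```text
time: 1.6
position: [0.5748, 0.061, 0.231]
orientation: [-0.415, -3.114, 0.0]
wrist_force: [0.1, -0.0, 0.4]
opening: 1.002
grasp_force: 0.0
```

Call:
arm_command --deltas '[{"claw": 0, "offset": [0, 0, 0], "turn": 0.171}, {"claw": 0, "offset": [0, 0, 0], "turn": 0.171}, {"claw": 0, "offset": [0, 0, 0], "turn": 0.171}, {"claw": 0, "offset": [0, 0, 0], "turn": 0.171}, {"claw": 0, "offset": [0, 0, 0], "turn": 0.171}, {"claw": 0, "offset": [0, 0, 0], "turn": 0.171}, {"claw": 0, "offset": [0, 0, 0], "turn": 0.171}, {"claw": 0, "offset": [0, 0, 0], "turn": 0.171}, {"claw": 0, "offset": [0, 0, 0], "turn": 0.171}, {"claw": 0, "offset": [0, 0, 0], "turn": 0.171}, {"claw": 0, "offset": [0, 0, 0], "turn": 0.171}, {"claw": 0, "offset": [0, 0, 0], "turn": 0.003}]'

```text
time: 3.1
position: [0.5738, 0.0625, 0.2308]
orientation: [-2.762, -1.496, 0.002]
wrist_force: [-0.2, 0.6, 0.4]
opening: 1.002
grasp_force: 0.0
```

```bash
cat > e.py <<'E'
from h import *
s=r.read_state();M=R.from_rotvec(s['orientation']).as_matrix();p=s['position']
a=np.array([.54677,.83728]);c=np.array([.5486,.02274])
print(s['time'],p,'yaw',np.degrees(np.arctan2(M[1,0],M[0,0])),'open',s['opening'],s['grasp_force'],'F',s['wrist_force'])
d=np.r_[c+.046*a,.011]-p;print('tool-frame to cap grip (cm)',M.T@d*100, 's',(p[:2]-c)@a,'t',(p[:2]-c)@[-a[1],a[0]])
E
python3 e.py
```

```text
3.1 [0.5738413  0.06249841 0.23083539] yaw 56.88738397330374 open 1.0019349738878796 0.0 F [-0.21572373  0.56884607  0.43292455]
tool-frame to cap grip (cm) [-0.08941132  0.07196894 21.98359254] s 0.047090101925860176 t 0.000604671149940157
```

Call:
arm_command --deltas '[{"claw": 0, "offset": [-0.1, 0.06, 5], "turn": 0}, {"claw": 0, "offset": [0, 0, 5], "turn": 0}, {"claw": 0, "offset": [0, 0, 5], "turn": 0}, {"claw": 0, "offset": [0, 0, 4], "turn": 0}, {"claw": 0, "offset": [0, 0, 2], "turn": 0}, {"claw": 0, "offset": [0, 0, 0.9], "turn": 0}, {"claw": 0, "offset": [0, 0, 0], "turn": 0}]'

```text
time: 3.98
position: [0.5746, 0.0612, 0.0129]
orientation: [2.762, 1.496, 0.001]
wrist_force: [-0.1, -0.0, 0.4]
opening: 0.997
grasp_force: 0.0
```

Call:
arm_command --deltas '[{"claw": 100, "offset": [0, 0, 0], "turn": 0}, {"claw": 120, "offset": [0, 0, 0], "turn": 0}, {"claw": 140, "offset": [0, 0, 0], "turn": 0}, {"claw": 150, "offset": [0, 0, 0], "turn": 0}, {"claw": 160, "offset": [0, 0, 0], "turn": 0}, {"claw": 170, "offset": [0, 0, 0], "turn": 0}, {"claw": 170, "offset": [0, 0, 0], "turn": 0}, {"claw": 170, "offset": [0, 0, 0], "turn": 0}, {"claw": 170, "offset": [0, 0, 0], "turn": 0}, {"claw": 170, "offset": [0, 0, 0], "turn": 0}]' --force 20

```text
time: 5.22
position: [0.574, 0.0614, 0.0123]
orientation: [-2.763, -1.495, 0.0]
wrist_force: [-2.6, 1.0, 3.3]
opening: 0.343
grasp_force: 19.6
```

```bash
python3 e.py; python3 -c "
from h import *
f=snap('side','side2');i=f['img'][120:270,270:470,::-1];cv2.imwrite('pics/c2.png',cv2.resize(i,None,fx=4,fy=4,interpolation=cv2.INTER_CUBIC))"
```

```text
5.225 [0.57402239 0.06136052 0.01229561] yaw 56.832415934579004 open 0.342825364695827 19.622154235839844 F [-2.64810254  1.00232026  3.29763312]
tool-frame to cap grip (cm) [-0.02367054 -0.0168744   0.12956449] s 0.046236385082932784 t -0.0001691197475587325
```

View pics/c2.png

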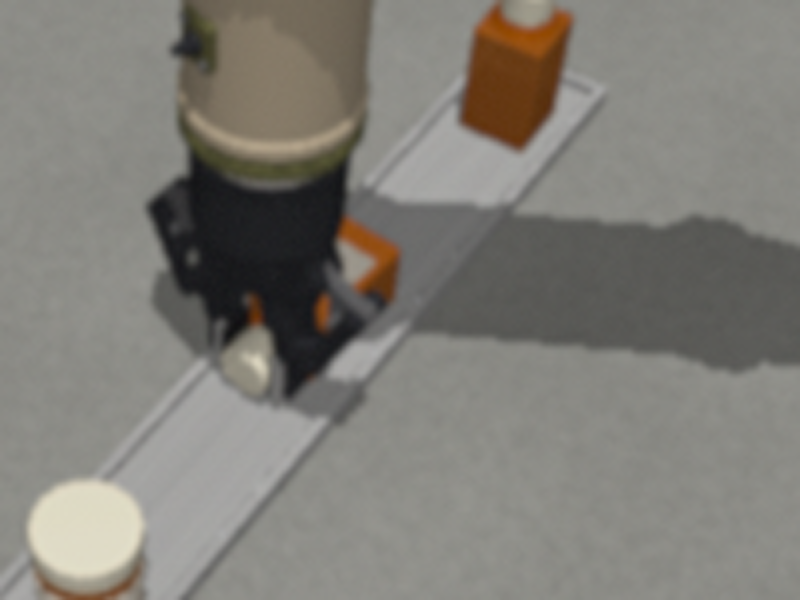

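The pads hold the cap (29 mm opening, 19.6 N). I'll start the arc with the first 20°.

Call:
arm_command --deltas '[{"claw": 170, "offset": [-0.22, 0, -0.83], "turn": 0}, {"claw": 170, "offset": [-0.31, 0, -0.8], "turn": 0}, {"claw": 170, "offset": [-0.37, 0, -0.78], "turn": 0}, {"claw": 170, "offset": [-0.43, 0, -0.74], "turn": 0}, {"claw": 170, "offset": [0, 0, 0], "turn": 0}]'

```text
time: 5.9
position: [0.5671, 0.0496, 0.0446]
orientation: [2.763, 1.494, 0.002]
wrist_force: [0.3, 0.4, -1.3]
opening: 0.34
grasp_force: 20.0
```

```bash
python3 e.py; python3 -c "
from h import *
f=snap('side','side3');i=f['img'][120:270,270:470,::-1];cv2.imwrite('pics/c3.png',cv2.resize(i,None,fx=4,fy=4,interpolation=cv2.INTER_CUBIC))"
```

```text
5.9 [0.56709255 0.04955275 0.04461041] yaw 56.782803543946414 open 0.3399176125669109 19.97942626476288 F [ 0.33811776  0.43382152 -1.293724  ]
tool-frame to cap grip (cm) [ 1.34090753 -0.08686134  3.36211562] s 0.03256095092171687 t -0.0008230314387932324
```

View pics/c3.png

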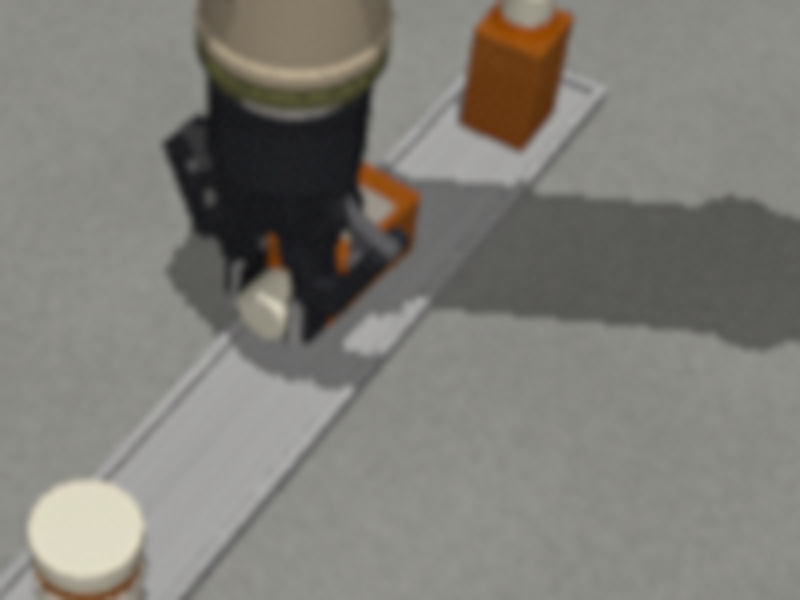

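The wrist carries about 1.6 N, so the bottle was lifted without turning in the grip. I'll ease the claw slightly so it can pivot.

Call:
arm_command --deltas '[{"claw": 168, "offset": [0, 0, 0], "turn": 0}, {"claw": 168, "offset": [0, 0, 0], "turn": 0}]'

```text
time: 6.2
position: [0.5666, 0.0503, 0.0435]
orientation: [-2.763, -1.495, 0.001]
wrist_force: [-0.3, -0.5, -2.7]
opening: 0.341
grasp_force: 20.0
```

Call:
arm_command --deltas '[{"claw": 166, "offset": [0, 0, 0], "turn": 0}, {"claw": 166, "offset": [0, 0, 0], "turn": 0}]'

```text
time: 6.45
position: [0.5668, 0.0501, 0.0437]
orientation: [2.763, 1.495, -0.0]
wrist_force: [0.4, -1.2, -1.4]
opening: 0.345
grasp_force: 3.1
```

```bash
python3 e.py; python3 -c "
from h import *
f=snap('side','side4');i=f['img'][120:270,270:470,::-1];cv2.imwrite('pics/c4.png',cv2.resize(i,None,fx=4,fy=4,interpolation=cv2.INTER_CUBIC))"
```

```text
6.45 [0.56677896 0.05007026 0.04371855] yaw 56.829014120702695 open 0.34498335052391793 3.1189076229929924 F [ 0.39578417 -1.16756089 -1.37032359]
tool-frame to cap grip (cm) [ 1.31843158 -0.02809208  3.2715581 ] s 0.032822793190563436 t -0.0002775133252887496
```

View pics/c4.png

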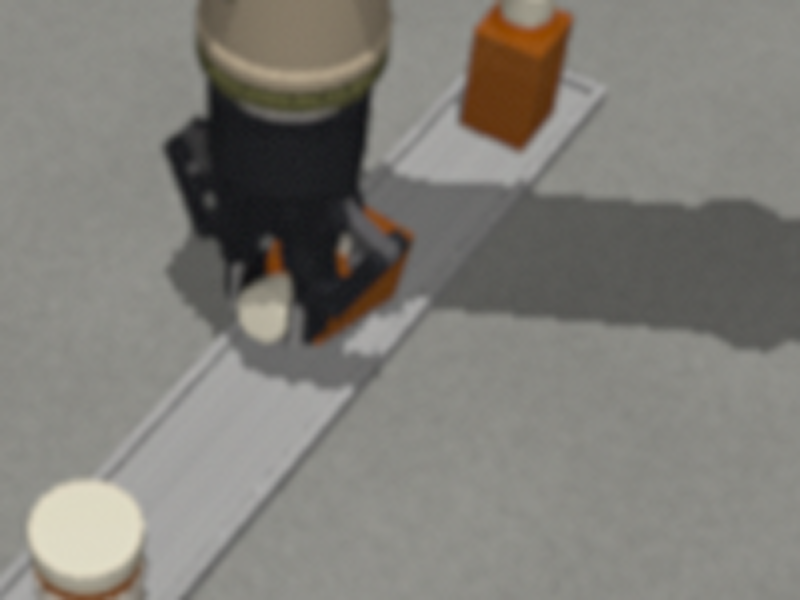

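At claw 166 (3 N) the base dropped and the cap face now tilts up; the bottle pivots. I'll continue the arc at this light grip.

Call:
arm_command --deltas '[{"claw": 166, "offset": [-0.5, 0, -0.7], "turn": 0}, {"claw": 166, "offset": [-0.56, 0, -0.66], "turn": 0}, {"claw": 166, "offset": [-0.6, 0, -0.6], "turn": 0}, {"claw": 166, "offset": [-0.67, 0, -0.55], "turn": 0}, {"claw": 166, "offset": [-0.7, 0, -0.5], "turn": 0}, {"claw": 166, "offset": [-0.75, 0, -0.41], "turn": 0}, {"claw": 166, "offset": [-0.78, 0, -0.35], "turn": 0}, {"claw": 166, "offset": [-0.81, 0, -0.29], "turn": 0}, {"claw": 166, "offset": [0, 0, 0], "turn": 0}]'

```text
time: 7.62
position: [0.5373, 0.0045, 0.0848]
orientation: [2.764, 1.493, 0.001]
wrist_force: [-0.6, 1.2, 3.1]
opening: 0.351
grasp_force: 4.8
```

```bash
python3 e.py; python3 -c "
from h import *
f=snap('side','side5');i=f['img'][120:270,270:470,::-1];cv2.imwrite('pics/c5.png',cv2.resize(i,None,fx=4,fy=4,interpolation=cv2.INTER_CUBIC))"
```

```text
7.625 [0.53729921 0.0044525  0.08482669] yaw 56.76780015529738 open 0.351212871264699 4.814555207267404 F [-0.59556742  1.17756923  3.08201862]
tool-frame to cap grip (cm) [ 6.74611406 -0.06546311  7.38526936] s -0.021490690900587958 t -0.0005371329643774694
```

View pics/c5.png

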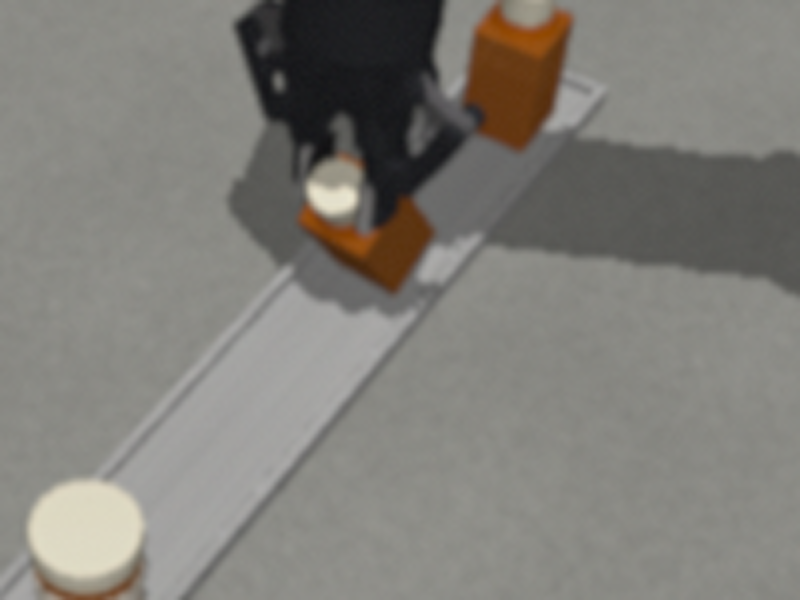

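The bottle is tilted about 60° with its heel on the floor (cap at crop (335,190)). I'll continue to upright.

Call:
arm_command --deltas '[{"claw": 166, "offset": [-0.83, 0, -0.35], "turn": 0}, {"claw": 166, "offset": [-0.85, 0, -0.2], "turn": 0}, {"claw": 166, "offset": [-0.86, 0, -0.07], "turn": 0}, {"claw": 166, "offset": [-0.86, 0, 0.0], "turn": 0}, {"claw": 166, "offset": [-0.85, 0, 0.05], "turn": 0}, {"claw": 166, "offset": [-0.85, 0, 0.1], "turn": 0}, {"claw": 166, "offset": [0, 0, 0], "turn": 0}]'

```text
time: 8.55
position: [0.509, -0.0383, 0.0889]
orientation: [-2.764, -1.493, 0.001]
wrist_force: [0.2, -0.5, 1.0]
opening: 0.35
grasp_force: 3.5
```

```bash
python3 e.py; python3 -c "
from h import *
f=snap('side','side6');i=f['img'][90:240,290:490,::-1];cv2.imwrite('pics/c6.png',cv2.resize(i,None,fx=4,fy=4,interpolation=cv2.INTER_CUBIC))"
```

```text
8.55 [ 0.50895647 -0.03833004  0.08894849] yaw 56.75700455665339 open 0.3501003304699659 3.4591220319271088 F [ 0.15166626 -0.5420642   0.99588131]
tool-frame to cap grip (cm) [11.88348939 -0.03699573  7.79078891] s -0.0728086153044029 t -0.00019852895458833934
```

View pics/c6.png

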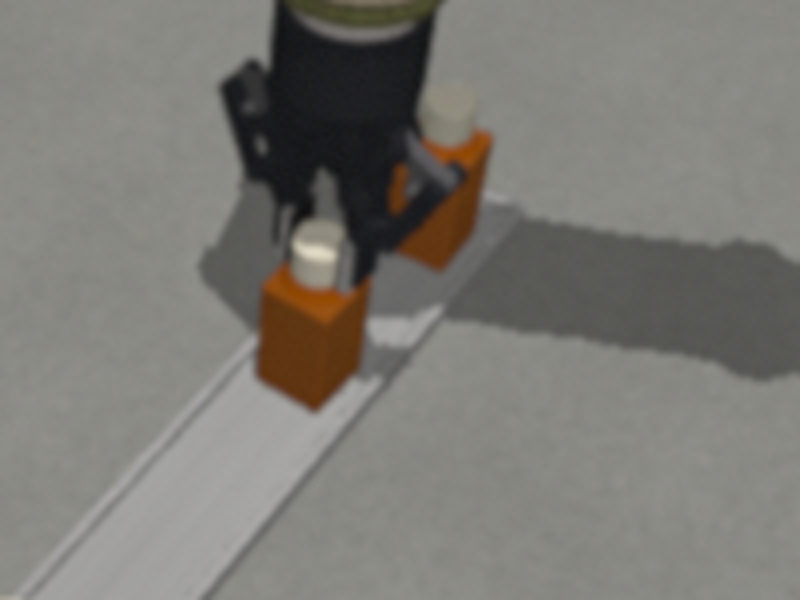

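The bottle is practically upright under the gripper. I'll release gradually, then raise.

Call:
arm_command --deltas '[{"claw": 163, "offset": [0, 0, 0], "turn": 0}, {"claw": 160, "offset": [0, 0, 0], "turn": 0}, {"claw": 155, "offset": [0, 0, 0], "turn": 0}, {"claw": 145, "offset": [0, 0, 0], "turn": 0}, {"claw": 100, "offset": [0, 0, 0], "turn": 0}, {"claw": 60, "offset": [0, 0, 0], "turn": 0}, {"claw": 30, "offset": [0, 0, 0], "turn": 0}, {"claw": 30, "offset": [0, 0, -1.0], "turn": 0}, {"claw": 30, "offset": [0, 0, -3.0], "turn": 0}, {"claw": 30, "offset": [0, 0, -5.0], "turn": 0}, {"claw": 30, "offset": [0, 0, -5.0], "turn": 0}, {"claw": 30, "offset": [0, 0, 0], "turn": 0}]'

```text
time: 10.1
position: [0.5118, -0.0381, 0.2336]
orientation: [2.761, 1.493, 0.011]
wrist_force: [0.5, 0.1, -0.4]
opening: 0.881
grasp_force: 0.0
```

```bash
python3 e.py; python3 -c "
from h import *
f=snap('side','side7');cv2.imwrite('pics/c7.png',f['img'][...,::-1])"
```

```text
10.1 [ 0.51177145 -0.03814799  0.23355776] yaw 56.79950678585974 open 0.8810249912125189 0.0 F [ 0.47534591  0.14316962 -0.41906402]
tool-frame to cap grip (cm) [11.59425603 -0.38147135 22.31528007] s -0.07111704249555517 t -0.002455921529686487
```

View pics/c7.png

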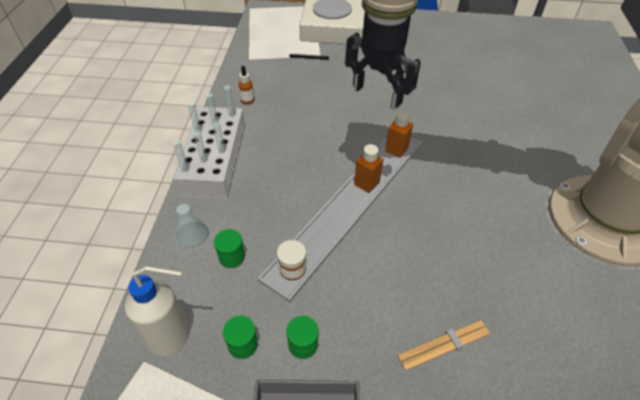

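The bottle stands free (cap at (371,152)), and both neighbours are in place at (291,260) and (399,137). Next is a quick check of height and centring.

```bash
python3 -c "
from h import *
f=dict(np.load('/tmp/side7.npz'))
def top(u0,u1,v0,v1,lo):
    P=np.array([world(f,u,v) for v in range(v0,v1) for u in range(u0,u1)]);return P[(P[:,2]>lo)&(P[:,2]<.14)]
c=top(355,388,140,170,.105);n=top(270,315,235,265,.060);g=np.array(c);print('cap',np.median(c,0),c[:,2].std(),len(c));print('jar',np.median(n,0))
j=np.array([.6411,.1996]);q=np.array([.443,-.1564]);d=(j-q)/np.linalg.norm(j-q);e=np.median(c,0)[:2]-(j+q)/2;print('x',e@d,'y',e@[-d[1],d[0]])
P=top(350,390,140,200,.09);print(np.percentile(P[:,2],[50,90,99]))
P=top(345,392,155,180,.075);P=P[P[:,2]<.095];print('shoulder z range',np.percentile(P[:,2],[5,50,95]))"

```

```text
cap [ 0.50901748 -0.03165099  0.114204  ] 0.003021875362396032 157
jar [0.64138044 0.20473804 0.06858932]
x -0.06259382411883407 y 0.00297137420694309
[0.11184239 0.11585262 0.11725151]
shoulder z range [0.07624376 0.08482294 0.09200974]
```

The cap top is at 0.114 m, as it should be for a bottle standing flat on the tray floor. It sits about 63 mm from the tray's middle and 3 mm off the centre line, so I'll hand the job in.

```bash
python3 -c "
from cell import r
print(r.finish_job())"
```

```text
the job is handed in; nothing more can be done
None
```

The bottle stands upright and released on the tray floor, about 63 mm from the tray's middle and 3 mm off the centre line; both neighbours are standing where they were, and the job was handed in at about 10 s (no verdict was returned).

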